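Snap the closed end cover onto the flange bearing unit and keep it pressed home

TASK

Pick up the closed, hat-shaped yellow end cover and fit it on the collar of the flange bearing unit on the bench, its cut-out over the grease nipple: press it straight down until it clicks, then keep pressing until its rim is fully home on the housing. Finish like that, still gripping the cover and pressing it firmly down; do not let go. Leave the flange unit lying where it is, and leave the open cover, the ball bearing and the grease tin alone.

Things in the scene. Friction and masses are not known exactly. Their poses are not given: they have to be found in the camera images.
- cap: Closed end cover, yellow-orange, 50 g, standing on its open rim. Top-hat shape: round skirt and deck 66 mm across, deck top 18 mm over the rim; on it a round hat 40 mm across, 24 mm high (top 42 mm over the rim): grip it there, fingertips may touch the deck. Skirt inside 59 mm wide, 15 mm deep. Origin: centre of the lower rim. z up; x towards the cut-out (black bar on top).
- cutout (a point): On the cover, at the middle of the one cut-out in its skirt and deck edge (18 mm wide, 5 mm deep inwards), 33.5 mm from the axis, level with the lower rim. Comes to nipple when the cover is home. Four springy snap claws sit in the skirt, the first 45 degrees from the cut-out, then every 90.
- unit: Four-bolt flange bearing unit, blue-grey cast iron, 0.75 kg, loose, mounting face on the bench: flange 92 mm square, 12 mm thick; round body 76 mm across up to the flat shoulder at 20 mm; collar above it up to 34 mm with a lip 55 mm across (bevelled on top; neck 50 mm below it); bearing inside. Origin: centre of the underside. z up; x towards the grease nipple.
- seat (a point): On the unit's axis at shoulder height, 20 mm over the underside: cap's origin comes here when home. Going on straight, the claws meet the lip about 8 mm above home; the push grows to a peak of about 10 to 12 N near 5 mm above home, then they click under the lip, the push drops to almost nothing and the rim comes down on the hard shoulder.
- nipple (a point): Foot of the brass grease nipple (9 mm thick at most, 12 mm high) that stands on the shoulder, 33.5 mm from the unit's axis. If the cut-out is more than about 10 degrees off it, the skirt stops on the nipple, 12 mm above home.
- open_cover: The other cover, same colour and diameter (66 mm) but flat, 18 mm high, with a black-lipped shaft hole in the middle; not wanted. Origin: centre of the lower rim.
- ball_bearing: Loose steel ball bearing with black seals, lying flat, 62 mm across, 30 mm bore, 16 mm high. Origin: centre of the underside.
- grease_tin: Round tin, blue and tan wall, white lid, 75 mm across, 58 mm high. Origin: centre of the underside.
Mind the look-alikes: they are no part of the job. Several things look just like the cap: the one meant starts farthest to the robot's right.

How it is judged:
On the way, in this order (a step that is already met when the one before it is completed fails the run):
1. the closed cover is gripped and lifted off the bench (height (world z) of cap above 0.02 m and contact force between the fingers and cap above 1 N), for 0.2 s.
2. the cover has clicked over the lip and its rim is home on the shoulder (z of cap in the frame of seat below 0.002 m and horizontal distance between cap and seat below 0.003 m and distance between cutout and nipple below 0.009 m), for 0.2 s.
At the end, for the whole second after the job is handed in: Through the last second: cover home (rim within 2 mm of the shoulder, centred within 3 mm, square within 3.4 degrees, cut-out within 9 mm of the nipple), fingers about its hat, holding it (over 8 N) and pressing it on the unit with over 5 N; unit flat on the bench within 30 mm of its start (all of step 2 and z of cap in the frame of seat above -0.003 m and angle between the z axis of cap and the z axis of unit, either way round below 0.06 rad and contact force between the fingers and cap above 8 N and z of the grasp point in the frame of cap below 0.057 m and horizontal distance between the grasp point and cap below 0.02 m and contact force between cap and unit above 5 N and height (world z) of unit below 0.004 m and angle between unit's own z axis and vertical below 0.05 rad and distance of unit from where it was at the start of the episode below 0.03 m and linear speed of cap below 0.02 m/s); the arm keeps its last pose, push and grip.
It fails at once if the open cover, the ball bearing or the grease tin is moved by more than 25 mm (distance of any of open_cover, ball_bearing, grease_tin from where it was at the start of the episode above 0.025 m).
It fails at once if the flange unit is moved by more than 30 mm (distance of unit from where it was at the start of the episode above 0.03 m).
It also fails if it takes over 42 s, if anything falls off the work surface, if the arm or the gripper's body presses on something with over 40 N, if the wrist force passes 120 N, or if a joint passes its speed limit or range.

ROBOT

A 6-joint arm with a two-finger parallel gripper is mounted at the origin on the work surface. World frame = base frame: x ahead of the robot, y to its left, z up, the work surface at z = 0. Lengths are in m, angles in rad, forces in N, time in s.
With the tool pointing down it reaches from about 0.35 to 0.8 m from the base axis. Payload 7.3 kg.
Tool frame: the origin (TCP) lies between the finger pads; the fingertips stand 25 mm ahead of it and the grasp point (between the pads) lies 6 mm ahead of it (r.tip_extent is the distance from the TCP to the fingertips, in m); z points along the fingers, y is the line along which they close (so a half turn about z gives the same grasp; the last joint's range is limited). The gripper opens to 85 mm and grips with 20 to 120 N. Pads are 22 mm wide; open, the fingers measure 114 mm over their backs; the gripper's body (76 mm by 85 mm) begins 54 mm behind the grasp point. The pads swing forward as they close: fully open they stand 13 mm farther back than shut.
Start: joints at [-1.486, 0.342, 1.524, -0, 1.275, -0.146], TCP at [0.12, -0.511, 0.256] pointing down, gripper open.
Joint ranges: [-2.53, 2.53], [-0.77, 2.02], [0.04, 2.7], [-1, 4.14], [0.28, 2.66], [-3.11, 3.11]. Speed limits (rad/s): [2.57, 2.57, 3.14, 3.14, 3.14, 3.14].

INTERFACE

Orientations are given as a unit quaternion [x, y, z, w].
In Python, from workcell import r, command_gripper, optics gives the robot as it stands. The module is installed in compiled form; this text tells all that it offers. Calls block until the motion is done:
- r.reach(position, orientation): joint-space move of the TCP to a pose.
- r.move_straight(position, orientation=None, speed=0.15, max_force=None): straight line of the TCP; orientation=None keeps the orientation; speed is the mean speed in m/s. With max_force (N) it stops when the force on the tool has changed by that much, and returns True; else False.
- r.movej(angles): joint-space move.
- command_gripper(opening, force=None): finger opening in m; force is the grip in N (None keeps the last); returns when the fingers have stopped.
- r.hold(seconds).
- r.solve_ik(position, orientation): joint angles nearest the present ones, or None.
- r.read_state(): the state.
- optics.get_image(name): name is "scene" or "top"; returns (picture, depth): 400x640x3 uint8, red, green, blue; 400x640 float32, m along the optical axis (not along the pixel's ray), 0 where there is no reading.
- optics.camera_model(name): a dict with "K" (3x3 intrinsics, pixels), "R" (3x3) and "t" (3): a world point X has camera coordinates R X + t. Camera axes: x right, y down, z forward; pixel columns grow to the right and rows downward; lengths in m; the calibration is good to about 2 mm. A picture is of the moment at which its call begins. camera_model takes no time and is no camera call.
A pose or a line that the arm cannot do raises r.PlanningError and nothing moves.
- r.finish_job(): hands the job in; it is judged then, once.
The state is a dict: "time_s": time; "joint_positions": joint angles; "dq": joint speeds; "tau": joint torques, N m; "eef_pos": TCP position; "eef_rot": TCP orientation; "contact_force": force on the tool from outside, world axes, zero at the start; "torque": the same for the moment, N m; "grip_width": finger opening in m; "grip_force": force on a finger pad.
Only numpy, scipy, OpenCV 4.12 (cv2) and the standard library are available. Lean on these libraries where they do the work, as an engineer would, in place of code of your own. Each camera call takes 0.05 s, during which the arm holds its last target. There are 200 camera calls.

## Working session

There is one attempt and no reset: what is moved stays moved. The work goes in short steps, each a Python script; the robot and the scene stay as the last script left them, time stands still between calls to the robot, and variables do not carry over. Pictures are saved under pics/ and viewed, at most 10 in all, crops included, and the job is handed in when it is done.

```bash
mkdir -p pics
python3 - <<'E'
from workcell import r, optics
import cv2, numpy as np
for n in ("top","scene"):
    im,d=optics.get_image(n); m=optics.camera_model(n)
    cv2.imwrite(f"pics/{n}0.png",im[:,:,::-1]); np.savez(f"{n}0.npz",im=im,d=d,**m)
    print(n,m["K"].tolist(),np.round(-m["R"].T@m["t"],3),m["R"].round(3).tolist())
print(r.read_state())
E
```

```text
top [[448.89623266308286, 0.0, 321.1400931344343], [0.0, 448.89623266308286, 198.78230213106463], [0.0, 0.0, 1.0]] [0.413 0.006 1.223] [[0.029, -1.0, -0.011], [-0.992, -0.028, -0.125], [0.125, 0.014, -0.992]]
scene [[468.16610998464296, 0.0, 314.74942479106977], [0.0, 468.16610998464296, 194.8700333935287], [0.0, 0.0, 1.0]] [1.207 0.642 0.606] [[-0.706, 0.708, -0.001], [0.372, 0.37, -0.851], [-0.602, -0.601, -0.525]]
{'time_s': 0.1, 'joint_positions': array([-1.48600563e+00,  3.42616729e-01,  1.52491115e+00, -5.78982079e-06,
        1.27543590e+00, -1.46019646e-01]), 'dq': array([-0.00047308, -0.00171956, -0.00502359, -0.00019814, -0.00037592,
        0.0002207 ]), 'tau': array([ 2.01071336e-03, -4.34442472e+01, -2.46491504e+01, -9.37964023e-05,
        4.55600792e-03, -1.11159653e-05]), 'eef_pos': array([ 0.12008418, -0.51074286,  0.25571791]), 'eef_rot': array([ 9.93347880e-01,  1.15149983e-01,  1.82172153e-05, -6.85327101e-04]), 'contact_force': array([-0.86701794, -0.48495609, -0.14761891]), 'torque': array([ 0.00895617,  0.00873464, -0.01839984]), 'grip_force': 0.0, 'grip_width': 0.08539262981413744}
```

View pics/top0.png

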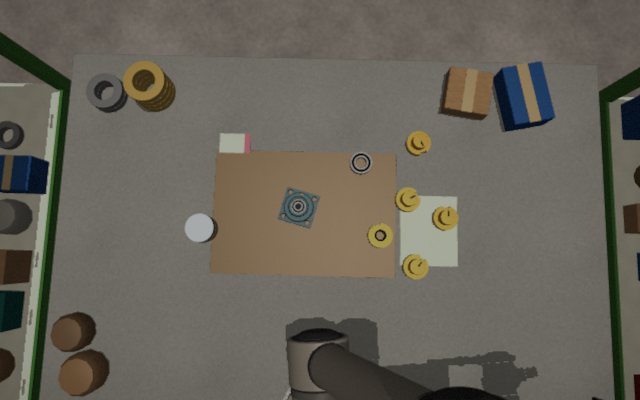

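View pics/scene0.png

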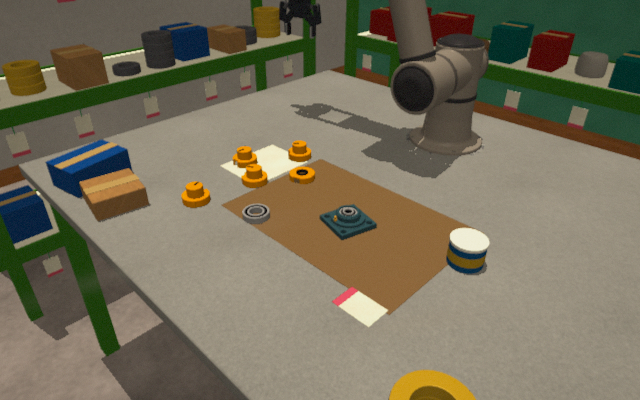

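The top view shows four hat covers at (419,143), (408,199), (446,218) and (416,266), with the open cover at (380,236), the unit at (299,207) and the bearing at (361,163). The rightmost cover (lowest y) looks to be the one at (446,218). I'll measure it and zoom in.

```bash
cat > h.py <<'E'
import numpy as np, cv2
def cloud(n,f=None):
    z=np.load(f or f"{n}0.npz"); K,R,t,d,im=z["K"],z["R"],z["t"],z["d"],z["im"]
    v,u=np.mgrid[0:400,0:640]
    P=np.stack([(u-K[0,2])/K[0,0]*d,(v-K[1,2])/K[1,1]*d,d],-1)
    return (P-t)@R, im, d, (K,R,t)
def proj(X,m):
    K,R,t=m; c=R@np.asarray(X,float)+t; p=K@c; return p[:2]/p[2]
def rectify(im,m,c,z,half,px):
    """orthophoto of plane height z around c: image up=+x, left=+y"""
    K,R,t=m; s=np.array([[-half,-half],[-half,half],[half,half],[half,-half]])
    w=np.array([proj([c[0]+a,c[1]+b,z],m) for a,b in s],np.float32)
    o=np.array([[px/2-b/half*px/2,px/2-a/half*px/2] for a,b in s],np.float32)
    return cv2.warpPerspective(im,cv2.getPerspectiveTransform(w,o),(px,px),flags=cv2.INTER_CUBIC)
E
python3 - <<'E'
from h import *
tiles=[]
for n in ("top","scene"):
    P,im,d,m=cloud(n)
    T,_,_,mt=cloud("top")
    for (u,v) in [(419,143),(408,199),(446,218),(416,266),(299,207)]:
        p0=T[v,u]
        near=np.hypot(*(P[...,:2]-p0[:2]).transpose(2,0,1))<0.07
        tab=np.median(P[near&(P[...,2]<0.006)][:,2]) if (near&(P[...,2]<0.006)).any() else np.nan
        lo=0.028 if u==299 else 0.036
        q=P[near&(P[...,2]>lo)&(P[...,2]<0.06)]
        c,rad=cv2.minEnclosingCircle((q[:,:2]*1000).astype(np.float32))
        print(n,(u,v),len(q),q.mean(0).round(4),np.round(c,1),round(rad,1),"zmed",np.median(q[:,2]).round(4),"table",tab)
P,im,d,m=cloud("top"); S,ims,_,ms=cloud("scene")
for (u,v),z in [((446,218),.042),((299,207),.034)]:
    c=P[v,u]
    a=rectify(im,m,c,z,.06,390); b=rectify(ims,ms,c,z,.06,390)
    tiles.append(np.hstack([a,b]))
out=cv2.resize(np.vstack(tiles),(590,590))
cv2.imwrite("pics/rect.png",out[:,:,::-1])
E
```

```text
top (419, 143) 175 [ 0.7284 -0.2395  0.0414] [ 728.4 -239.4] 20.4 zmed 0.0414 table -0.00047007324713044024
top (408, 199) 178 [ 0.5714 -0.211   0.0413] [ 572.2 -211.4] 20.6 zmed 0.0414 table -0.00024567353274444433
top (446, 218) 187 [ 0.5248 -0.312   0.0414] [ 524.7 -312.6] 20.1 zmed 0.0415 table -0.0003919247015888123
top (416, 266) 188 [ 0.3928 -0.2325  0.0414] [ 393.2 -232.9] 20.3 zmed 0.0414 table -0.0003980543158510624
top (299, 207) 307 [0.5431 0.0837 0.0322] [547.1  81.8] 31.8 zmed 0.032 table -0.0001383444124274595
scene (419, 143) 145 [ 0.733  -0.2371  0.0415] [ 732.5 -239.5] 21.9 zmed 0.0418 table -0.00024585881418561823
scene (408, 199) 122 [ 0.5774 -0.208   0.0414] [ 577.5 -211.8] 22.4 zmed 0.0417 table 0.00041341258349021984
scene (446, 218) 96 [ 0.5293 -0.3098  0.0415] [ 526.1 -312. ] 22.5 zmed 0.0417 table 0.0006412246519448405
scene (416, 266) 94 [ 0.398  -0.2308  0.0412] [ 393.7 -229.8] 23.2 zmed 0.0416 table 0.00036631777179720076
scene (299, 207) 295 [0.5486 0.0852 0.0322] [551.4  85.2] 30.7 zmed 0.0322 table 0.0004771091495183817
```

View pics/rect.png

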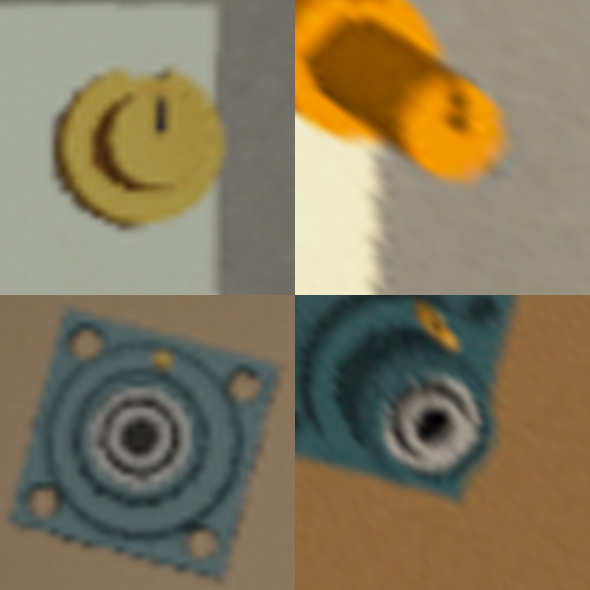

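The orthophotos show the cap's cut-out and bar at the top, (153,73) and (160,97)-(160,130), so the cap yaw is near 0. The unit's nipple is at (163,360), and its flange is turned about -15 deg. Next I'll get precise numbers.

Run:
```python
from h import *
from scipy.optimize import least_squares
from workcell import r
print("tip",r.tip_extent)
tp=cloud("top")[0]; C0=np.array([.5247,-.3124]); U0=np.array([.545,.083])
for n in ("top","scene"):
    P,im,d,m=cloud(n); f=im.astype(float)
    # hat bar, in plane z=.042
    o=rectify(im,m,C0,.042,.03,600).astype(float); s=.06/600
    yy,xx=np.mgrid[0:600,0:600]; X=.03-yy*s; Y=.03-xx*s
    g=o.sum(-1); w=(np.hypot(X,Y)<.018)&(g<0.62*np.median(g[np.hypot(X,Y)<.015]))
    k,l,st,ce=cv2.connectedComponentsWithStats(w.astype(np.uint8))
    for i in range(1,k):
        if st[i,4]<500: continue
        a=np.c_[X[l==i],Y[l==i]]; ev,V=np.linalg.eigh(np.cov(a.T)); v=V[:,1]; v=v*np.sign(v@a.mean(0))
        print(n,"bar",a.mean(0).round(4),"std",np.sqrt(ev).round(4),"ang",np.degrees(np.arctan2(v[1],v[0])).round(1),"ang c",np.degrees(np.arctan2(a.mean(0)[1],a.mean(0)[0])).round(1))
    # unit: collar/bearing top depth, shoulder, flange
    dd=P[...,:2]-U0; rr=np.hypot(dd[...,0],dd[...,1])
    q=P[(rr<.075)&(P[...,2]>.007)]
    print(n,"flange rect",cv2.minAreaRect((q[:,:2]*1000).astype(np.float32)))
    q=P[(rr<.05)&(P[...,2]>.0305)&(P[...,2]<.036)]
    rq=np.hypot(*(q[:,:2]-np.median(q[:,:2],0)).T); q=q[rq<.031]
    print(n,"collar",cv2.minEnclosingCircle((q[:,:2]*1000).astype(np.float32)),q.mean(0).round(4))
    # brass nipple
    hsv=cv2.cvtColor(im,cv2.COLOR_RGB2HSV)
    b=(rr<.05)&(hsv[...,1]>110)&(hsv[...,0]<30)&(P[...,2]>.018)
    print(n,"nipple",b.sum(),P[b].mean(0).round(4), np.argwhere(b).mean(0))
    # cap skirt outer by colour: depth-valid pts z in deck range
    dc=np.hypot(*(P[...,:2]-C0).transpose(2,0,1)); q=P[(dc<.045)&(P[...,2]>.014)&(P[...,2]<.021)]
    print(n,"deck",cv2.minEnclosingCircle((q[:,:2]*1000).astype(np.float32)),np.median(q[:,2]).round(4))
```

```text
tip 0.025
top bar [ 0.0083 -0.0002] std [0.0009 0.0034] ang -0.5 ang c -1.2
top flange rect ((555.6856079101562, 80.37174224853516), (92.29576873779297, 118.80973052978516), 75.22449493408203)
top collar ((544.1199951171875, 82.223876953125), 28.8876953125) [0.5425 0.0829 0.0328]
top nipple 4 [0.5735 0.0758 0.0316] [194.5 301.5]
top deck ((524.581298828125, -312.8512878417969), 33.44559860229492) 0.0175
scene bar [ 0.0148 -0.0009] std [0.0008 0.0011] ang 35.5 ang c -3.5
scene bar [ 0.0063 -0.0009] std [0.0011 0.0013] ang 51.5 ang c -8.3
scene flange rect ((545.93896484375, 83.42692565917969), (97.21014404296875, 94.26984405517578), 74.7490234375)
scene collar ((549.7371215820312, 85.18932342529297), 29.222007751464844) [0.5479 0.0849 0.0328]
scene nipple 20 [0.5735 0.0745 0.0264] [216.6 335.9]
scene deck ((528.9609985351562, -312.13525390625), 34.44089889526367) 0.0179
```

```bash
cat > fit.py <<'E'
from h import *
from scipy.optimize import minimize
a=np.linspace(0,2*np.pi,49)[:-1]
ring=lambda R,z:np.c_[R*np.cos(a),R*np.sin(a),0*a+z]
sq=np.array([[x,y,z] for x in(-.046,.046) for y in(-.046,.046) for z in(0,.012)])
UNIT=[np.vstack([sq]),ring(.038,.020),np.vstack([ring(.0275,.031),ring(.025,.034)])]
CAP=[np.vstack([ring(.033,0),ring(.033,.018)]),np.vstack([ring(.02,.018),ring(.02,.042)])]
S=8
def sil(parts,p,m,box,z0=0):
    u0,v0,w,h=box; o=np.zeros((h*S,w*S),np.uint8); c,s=np.cos(p[2]),np.sin(p[2])
    for q in parts:
        X=np.c_[c*q[:,0]-s*q[:,1]+p[0],s*q[:,0]+c*q[:,1]+p[1],q[:,2]+z0]
        K,R,t=m; k=(X@R.T+t)@K.T; k=k[:,:2]/k[:,2:]
        k=((k-[u0,v0]+.5)*S-.5)
        cv2.fillConvexPoly(o,cv2.convexHull((k*16).astype(np.int32)),1,shift=4)
    return o
def fit(im,m,parts,p0,maskf,yaw,z0=0,half=35):
    u,v=proj([p0[0],p0[1],z0+.02],m).astype(int); box=(u-half,v-half,2*half,2*half)
    cr=im[box[1]:box[1]+2*half,box[0]:box[0]+2*half]
    mk=maskf(cv2.resize(cr,None,fx=S,fy=S,interpolation=cv2.INTER_CUBIC))
    near=cv2.dilate(sil(parts,p0,m,box,z0),np.ones((8*S,8*S),np.uint8))>0; mk=mk&near
    sc=np.array([1e-3,1e-3,.02 if yaw else 0]); p0=np.array(p0)
    f=lambda x:np.mean((sil(parts,p0+x*sc,m,box,z0)>0)!=mk)/near.mean()
    b=min((minimize(f,i,method="Nelder-Mead",options=dict(initial_simplex=np.array(i)+np.vstack([np.zeros(3),4*np.eye(3)]),xatol=.02)) for i in ([0,0,0],[2,2,0],[-3,-2,0])),key=lambda b:b.fun)
    return p0+b.x*sc,b.fun
hs=lambda c:cv2.cvtColor(c,cv2.COLOR_RGB2HSV).astype(int)
yellow=lambda c:(lambda h:(h[...,1]>120)&(h[...,0]>10)&(h[...,0]<35))(hs(c))
blue=lambda c:c[...,2].astype(int)>c[...,0].astype(int)-2
E
python3 - <<'E'
from fit import *
for n in ("top","scene"):
    _,im,d,m=cloud(n)
    p,e=fit(im,m,CAP,[.5247,-.3124,0],yellow,0); print(n,"cap",p.round(4),round(e,3))
    p,e=fit(im,m,UNIT,[.543,.083,-.262],blue,1); print(n,"unit",p.round(4),np.degrees(p[2]).round(1),round(e,3))
E
```

```text
top cap [ 0.5236 -0.312   0.    ] 0.054
top unit [ 0.5421  0.0848 -0.2736] -15.7 0.163
scene cap [ 0.5267 -0.3128  0.    ] 0.113
scene unit [ 0.544   0.0833 -0.2704] -15.5 0.115
```

```bash
cat > mv.py <<'E'
from workcell import r, command_gripper, optics
import numpy as np
q=lambda psi:[np.cos(psi/2),np.sin(psi/2),0,0]
def st(s=""):
    a=r.read_state(); print(s,round(a["time_s"],2),a["eef_pos"].round(4),a["eef_rot"].round(4),"F",a["contact_force"].round(1),"T",a["torque"].round(2),"w",round(a["grip_width"],4),"g",round(a["grip_force"],1)); return a
E
python3 - <<'E'
from mv import *
c=[.5241,-.3122]; o=q(np.radians(-1))
print(r.solve_ik([*c,.15],o), r.solve_ik([.5425,.084,.15],q(np.radians(-16.2))))
command_gripper(.062,40)
r.reach([*c,.12],o); st("above")
print(r.move_straight([*c,.046],speed=.08,max_force=8)); st("down")
command_gripper(.03,80); st("grip")
r.move_straight([*c,.13],speed=.1); st("lift"); r.hold(.2)
E
```

```text
[-6.62810025e-01  5.91284702e-01  1.42230251e+00 -4.44089210e-16
  1.12800544e+00  9.25439594e-01] [ 1.39945113e-02  4.91002574e-01  1.60577653e+00 -4.44089210e-16
  1.04481354e+00  1.86753418e+00]
above 2.18 [ 0.5237 -0.3132  0.1204] [ 1.0e+00 -9.2e-03  2.0e-04  3.0e-04] F [-0.2 -0.1  0.8] T [ 0.03 -0.01 -0.01] w 0.062 g 0.0
False
down 3.26 [ 0.5245 -0.3125  0.0466] [ 1.0e+00 -8.7e-03  5.0e-04  4.0e-04] F [-0.   0.1 -0. ] T [ 0.04 -0.03 -0.02] w 0.062 g 0.0
grip 3.6 [ 0.5245 -0.3125  0.0471] [ 1.0e+00 -8.7e-03  7.0e-04  5.0e-04] F [-0.7  0.8  5.6] T [0.18 0.17 0.02] w 0.0375 g 79.9
lift 4.59 [ 0.5237 -0.3119  0.1292] [ 1.0e+00 -8.7e-03 -6.0e-04 -5.0e-04] F [ 0.5 -0.7 -1.2] T [0.02 0.   0.02] w 0.0374 g 80.1
```

Run:
```python
from mv import *
import cv2
r.reach([.5425,.084,.13],q(np.radians(-15.5))); 
r.move_straight([.5425,.084,.088],speed=.08); r.hold(.3); a=st("over")
out=[]
for n in ("scene","top"):
    im,d=optics.get_image(n); m=optics.camera_model(n)
    np.savez(f"{n}1.npz",im=im,d=d,**m)
    u,v=(348,205) if n=="scene" else (300,207)
    out.append(cv2.resize(im[v-50:v+50,u-40:u+40],None,fx=5,fy=5,interpolation=cv2.INTER_CUBIC))
cv2.imwrite("pics/over.png",np.hstack(out)[:,:,::-1])
from fit import *
for n in ("scene","top"):
    _,im,d,m=cloud(n,f"{n}1.npz")
    p,e=fit(im,m,CAP[:1],[.5425,.084,-.26],yellow,0,z0=.043); print(n,"cap",p.round(4),round(e,3))
```

```text
over 7.24 [0.5427 0.084  0.0884] [ 9.909e-01 -1.348e-01  4.000e-04 -1.000e-04] F [-0.3  0.2 -0.3] T [-0.   -0.01  0.  ] w 0.0377 g 80.1
scene cap [ 0.5467  0.086  -0.26  ] 0.356
top cap [ 0.538   0.0807 -0.26  ] 0.448
```

View pics/over.png

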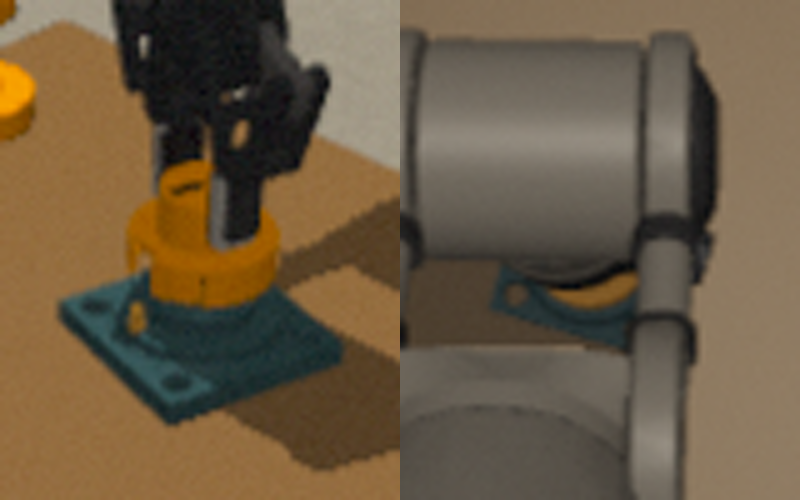

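The scene crop shows the cover held level above the unit. The cut-out (notch at (135,255)) is over the nipple (137,318). I'll measure the offset using only the unoccluded lower skirt.

Run:
```python
from fit import *
def fit2(im,m,parts,p0,maskf,z0,vmin,vmax,yaw=0,close=9,half=30,largest=True):
    u,v=proj([p0[0],p0[1],z0+.01],m).astype(int); box=(u-half,v-half,2*half,2*half)
    cr=cv2.resize(im[v-half:v+half,u-half:u+half],None,fx=S,fy=S,interpolation=cv2.INTER_CUBIC)
    mk=cv2.morphologyEx(maskf(cr).astype(np.uint8),cv2.MORPH_CLOSE,np.ones((close,close)))
    k,l,s,_=cv2.connectedComponentsWithStats(mk); mk=l==1+np.argmax(s[1:,4])
    rows=np.zeros_like(mk); rows[int((vmin-v+half)*S):int((vmax-v+half)*S)]=1
    p0=np.array(p0); sc=np.array([1e-3,1e-3,.02*yaw])
    f=lambda x:((sil(parts,p0+x*sc,m,box,z0)>0)!=mk)[rows].sum()/mk[rows].sum()
    b=min((minimize(f,i,method="Nelder-Mead",options=dict(initial_simplex=np.array(i)+np.vstack([np.zeros(3),4*np.eye(3)]),xatol=.02)) for i in ([0,0,0],[2,2,0],[-3,-2,0])),key=lambda b:b.fun)
    return p0+b.x*sc,b.fun
for f in ("scene0","scene1"):
    _,im,d,m=cloud("scene",f+".npz")
    if f=="scene1":
        z0=.0884-.0469; vc=proj([.5425,.084,z0+.018],m)[1]
        print("cap",fit2(im,m,CAP[:1],[.5425,.084,0],yellow,z0,vc+3,vc+40))
    else:
        vc=proj([.5245,-.3122,.018],m)[1]
        print("cap0",fit2(im,m,CAP[:1],[.5245,-.3122,0],yellow,0,vc+3,vc+40))
    vc=proj([.5425,.084,.012],m)[1]
    print("unit",fit2(im,m,UNIT[:1],[.5425,.084,-.265],blue,0,vc+(2 if f=="scene1" else -4),vc+60,1))
_,im,d,m=cloud("top")
vc=proj([.5425,.084,.012],m)[1]
print("top unit",fit2(im,m,UNIT[:1],[.5425,.084,-.265],blue,0,vc-60,vc+60,1,close=41))
```

```text
cap0 (array([ 0.52563845, -0.31159343,  0.        ]), np.float64(0.7691428315251502))
unit (array([ 0.54296608,  0.08297611, -0.27434834]), np.float64(0.08416099458258092))
cap (array([0.544215 , 0.0860556, 0.       ]), np.float64(0.6386583123583071))
unit (array([ 0.54297032,  0.08290167, -0.26224055]), np.float64(0.034577782037764786))
top unit (array([ 0.54338108,  0.08547918, -0.25980795]), np.float64(0.06959021884769986))
```

```bash
sed -i '/^blue/i org=lambda c:(c[...,0].astype(int)-c[...,2]>105)\&(c[...,0]>110)' fit.py
python3 - <<'E'
from fit import *
import cv2
_,im,d,m=cloud("scene","scene1.npz"); print(im[200:235:3,348], im[230,300])
def edges(im,m,p,z0):
    u,v=proj([p[0],p[1],z0+.009],m).astype(int); cr=cv2.resize(im[v-30:v+30,u-30:u+30],None,fx=S,fy=S,interpolation=cv2.INTER_CUBIC)
    mk=cv2.morphologyEx(org(cr).astype(np.uint8),cv2.MORPH_CLOSE,np.ones((25,25)))
    k,l,s,_=cv2.connectedComponentsWithStats(mk); mk=(l==l[30*S,30*S]); print("area",mk.sum())
    return mk,(u-30,v-30,60,60)
for f,p,z0 in (("scene0",[.5245,-.3122,0],0),("scene1",[.5425,.084,-.265],.0415)):
    _,im,d,m=cloud("scene",f+".npz"); mk,box=edges(im,m,p,z0)
    vc=proj([p[0],p[1],z0+.018],m)[1]; rows=np.zeros_like(mk); rows[int((vc+2-box[1])*S):int((vc+17-box[1])*S)]=1
    p=np.array(p)
    g=lambda x:((sil(CAP[:1],p+np.r_[x*1e-3,0],m,box,z0)>0)!=mk)[rows].sum()/mk[rows].sum()
    b=min((minimize(g,i,method="Nelder-Mead",options=dict(initial_simplex=np.array(i)+np.array([[0,0],[4,0],[0,4.]]),xatol=.02)) for i in ([0,0],[3,3],[-3,-2])),key=lambda b:b.fun)
    print(f,(p[:2]+b.x*1e-3).round(4),b.fun)
E
```

```text
[[147  86   0]
 [145  84   0]
 [158  90   0]
 [152  87   0]
 [123  78   1]
 [114  73   2]
 [ 39  62  64]
 [ 28  44  45]
 [ 32  52  52]
 [ 27  48  47]
 [ 42  63  63]
 [ 44  69  72]] [148 108  63]
area 54578
scene0 [ 0.5362 -0.281 ] 0.382635535420919
area 33109
scene1 [0.544  0.0821] 0.14874338308932233
```

Run:
```python
from mv import *
o=q(np.radians(-15.5)); p=[.5424,.0845]
r.move_straight([*p,.0880],o,speed=.03); r.hold(.2); st("al")
for z in (.082,.079,.0765):
    s=r.move_straight([*p,z],o,speed=.03,max_force=4); r.hold(.1); st(f"{z} {s}")
    if s: break
```

```text
al 7.79 [0.5424 0.0845 0.088 ] [ 0.9909 -0.1348 -0.      0.    ] F [-0.7  0.5 -0.7] T [0.02 0.05 0.03] w 0.0376 g 80.1
0.082 False 8.24 [0.5424 0.0845 0.0819] [ 9.909e-01 -1.349e-01 -1.000e-04 -0.000e+00] F [-1.   0.7 -0.9] T [-0.01 -0.03  0.03] w 0.0372 g 80.1
0.079 False 8.59 [0.5424 0.0845 0.079 ] [ 0.9909 -0.1348  0.      0.    ] F [-0.5  0.2 -1.2] T [ 0.06 -0.01  0.  ] w 0.0376 g 80.1
0.0765 False 8.94 [0.5424 0.0845 0.0765] [ 0.9909 -0.1348 -0.     -0.    ] F [ 0.   0.1 -0.2] T [ 0.01  0.   -0.  ] w 0.0375 g 80.1
```

Run:
```python
from mv import *
o=q(np.radians(-15.5)); p=[.5424,.0845]
for z in np.arange(.0750,.0640,-.001):
    s=r.move_straight([*p,z],o,speed=.02,max_force=25); a=st(f"{z:.4f} {s}")
    if s or np.hypot(*a["contact_force"][:2])>8 or a["contact_force"][2]>22: break
```

```text
0.0750 False 9.19 [0.5425 0.0845 0.075 ] [ 9.909e-01 -1.349e-01  2.000e-04 -1.000e-04] F [ 0.9 -0.1 -1. ] T [ 0.03 -0.08 -0.01] w 0.0373 g 80.1
0.0740 False 9.44 [0.5428 0.0845 0.0743] [ 9.909e-01 -1.348e-01  5.000e-04 -1.000e-04] F [0.8 0.6 2.7] T [ 0.07 -0.18  0.02] w 0.0375 g 80.2
0.0730 False 9.69 [0.543  0.0846 0.0736] [ 9.909e-01 -1.349e-01  8.000e-04 -2.000e-04] F [ 0.1 -0.2  4.3] T [ 0.06 -0.09  0.03] w 0.0377 g 80.5
0.0720 False 9.94 [0.543  0.0846 0.0728] [ 9.909e-01 -1.348e-01  9.000e-04 -2.000e-04] F [-0.1  1.   5.3] T [0.03 0.03 0.03] w 0.0373 g 80.7
0.0710 False 10.19 [0.5427 0.0846 0.0712] [ 9.909e-01 -1.349e-01  4.000e-04 -1.000e-04] F [0.8 0.8 2.7] T [ 0.16 -0.16  0.01] w 0.0374 g 80.3
0.0700 False 10.44 [0.5413 0.0844 0.0688] [ 9.909e-01 -1.348e-01 -1.500e-03  3.000e-04] F [ 1.   0.2 -7.1] T [ 0.03 -0.12  0.01] w 0.0375 g 80.8
0.0690 False 10.69 [0.5417 0.0845 0.0683] [ 9.909e-01 -1.348e-01 -9.000e-04  2.000e-04] F [-0.2 -0.3 -7.5] T [-0.02 -0.01  0.01] w 0.0371 g 80.8
0.0680 False 10.94 [0.5422 0.0845 0.0681] [ 9.909e-01 -1.349e-01 -2.000e-04  0.000e+00] F [-1.1 -0.2 -4. ] T [ 0.    0.21 -0.02] w 0.0374 g 80.9
0.0670 False 11.19 [0.5426 0.0845 0.0672] [ 9.909e-01 -1.348e-01  3.000e-04 -0.000e+00] F [-0.5 -0.3 -1.7] T [-0.01  0.14  0.06] w 0.0372 g 80.9
0.0660 False 11.44 [0.5426 0.0845 0.0671] [ 9.909e-01 -1.348e-01  5.000e-04 -0.000e+00] F [-3.2 -0.1  7.3] T [-0.11  0.52  0.01] w 0.0376 g 82.4
0.0650 False 11.69 [0.5427 0.0845 0.067 ] [ 9.909e-01 -1.348e-01  8.000e-04 -0.000e+00] F [-6.8 -0.9 14.8] T [-0.17  1.05  0.03] w 0.0376 g 83.2
```

Run:
```python
from mv import *
import cv2
r.move_straight([.5424,.0845,.0644],q(np.radians(-15.5)),speed=.02,max_force=25); r.hold(.5); st("press")
im,d=optics.get_image("scene"); u,v=348,205
cv2.imwrite("pics/home.png",cv2.resize(im[v-50:v+50,u-40:u+40],None,fx=5,fy=5,interpolation=cv2.INTER_CUBIC)[:,:,::-1]); st()
```

```text
press 12.44 [0.5427 0.0845 0.067 ] [ 0.9909 -0.1347  0.001  -0.    ] F [-7.8  0.  20.4] T [-0.24  1.3  -0.04] w 0.0377 g 83.4
 12.49 [0.5427 0.0845 0.067 ] [ 0.9909 -0.1347  0.001  -0.    ] F [-8.3 -1.2 19.6] T [-0.17  1.27 -0.06] w 0.0374 g 83.4
```

View pics/home.png

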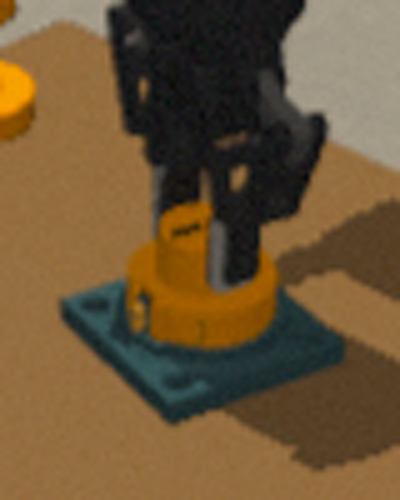

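The picture shows the cover seated flat on the shoulder, with its rim at about row 340. The nipple stands inside the cut-out at (137,310), and the unit has not moved. The press is steady at about 20 N and the grip at about 83 N.

```bash
python3 -c "
from workcell import r
print(r.finish_job())"
```

```text
the job is handed in; nothing more can be done
None
```

The closed cover clicked onto the flange unit with its cut-out over the grease nipple and its rim home on the shoulder; I handed the job in still gripping at about 83 N and pressing down with about 20 N, and no verdict was returned.

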